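# Stand the slumped solvent bottles back up

### The arm

A 6-joint arm with a two-finger parallel gripper is mounted at the origin on the work surface. World frame = base frame: x ahead of the robot, y to its left, z up, the work surface at z = 0. Lengths are in m, angles in degrees, forces in N, time in s.
With the tool pointing down it reaches from about 0.4 to 0.825 m from the base axis. Payload 7 kg.
Tool frame: the origin (TCP) lies at the centre of the arm's flange, where the gripper is bolted on; the fingertips stand 178 mm ahead of it and the grasp point (between the pads) lies 159 mm ahead of it; z points along the fingers, y is the line along which they close (so a half turn about z gives the same grasp; the last joint's range is limited). The gripper opens to 88 mm and grips with 3 to 60 N. Pads are 19 mm wide; open, the fingers measure 130 mm over their backs; the gripper's body (78 mm by 193 mm) begins 47 mm behind the grasp point.
Start: joints at [-51.618, 20.546, 0.682, 0, -70.136, -16.507], TCP at [0.251, -0.626, 0.405] pointing down, gripper open.
Joint ranges: [-176.03, 176.03], [-82.01, 121.73], [-58.28, 71.71], [-173.87, 95.51], [-174.79, -0.11], [-173.66, 173.66]. Speed limits (degrees/s): [136.94, 136.94, 172.46, 180, 180, 180].

### API

Orientations are given as [roll, pitch, yaw] about the fixed x, y, z axes, in that order (R = Rz(yaw) Ry(pitch) Rx(roll)).
In Python, from plant import telemetry, snapshot, workorder, nets gives the robot as it stands.
- The arm moves only by the shell command python3 -m creep 'ROWS'. ROWS is JSON, a list that holds one entry, the list of rows, each a list of 5 numbers: the shift along the tool's x, y, z normalised to -1 to 1, where 1 is 0.2 m, then the turn about the tool's z normalised to -1 to 1, where 1 is pi/2 rad, then the opening, from 0 (shut) to 1 (fully open). In form: [[[x, y, z, spin, hand], ...]]. A call has 1 to 8 rows; each row shifts and turns the commanded pose from where the row before left it, along the tool's axes as they then stand; what a row does not reach is not made up. A row lasts 1/12 s, in which the tool goes at most 41.7 mm and 7.16 degrees, less where a joint would pass 70% of its speed; a pose out of reach is approached as far as the arm can. A call with a number of a shift or a turn outside -1 to 1 is refused whole. A call with a gripper value outside its range is refused whole. The fingers move at their own pace and stop on an object; the grip force is fixed at half the most. Time passes only in rows, so rows that do not move let the fingers close. It gives the time, the measured TCP pose, the force, the opening and the grip force at its end, in the units of the state.
- telemetry.get_obs(): the state, without advancing time (a new reading comes with each control period).
- snapshot(name): name is "scene" or "top" or "wrist"; returns a dict with "frame" (400x640x3 uint8, red, green, blue), "fx", "fy", "cx", "cy" (pixels), "k1" (the pictures are not rectified: a ray, as slopes to the right and down, at radius r is drawn at 1 + k1 r^2 times it, then the intrinsics apply), "rvec" (rotation vector, rad) and "tvec" (3), from world to camera coordinates, as OpenCV has them; the wrist camera has in their place "mount" (4x4, takes a point from camera to tool coordinates, whose origin is the TCP and whose axes are the flange's). Camera axes: x right, y down, z forward; pixel columns grow to the right and rows downward; lengths in m; the calibration is good to about 2 mm. A picture is of the moment at which its call begins: read the wrist's pose just before it. There is no depth.
- workorder.close_job(): hands the job in; it is judged then, once.
Trained networks look in a picture, given as the dict that the camera call returned (one of the last four; its "shot" number tells which), for a name from the list of things; names that differ only in an ending like _2 or _b are one class to them, and where a whole thing is asked for, a point or a joint stands for the part that bears it (a point fixed in the world has none). Each returns a list of dicts, best first, with "confidence" (0 to 1); they miss things now and then, are a little off and sometimes report something else, mostly with a low value. They report only what shows in the picture. A call takes as long as a camera call. They do not tell look-alikes from the thing itself.
- nets.find_in(picture, query): "uv" ([column, row] in pixels, amid what is visible of it).
- nets.masks_of(picture, query): "region" (400x640 bool, what is visible of it) and "uv" ([column, row] in pixels, amid what is visible of it).
- nets.landmark_of(picture, query): "uv" ([column, row] in pixels: a listed point, or the origin of a listed thing).
The state is a dict: "clock": time; "joint_pos": joint angles; "qvel": joint speeds; "tau": joint torques, N m; "tool_pos": TCP position; "orientation": TCP orientation; "force": force on the tool from outside, world axes, zero at the start; "moment": the same for the moment, N m; "opening": finger opening in m; "gripper_force": force on a finger pad.
Only numpy, scipy, OpenCV 4.12 (cv2) and the standard library are available. Lean on these libraries where they do the work, as an engineer would, in place of code of your own. Each camera call takes 0.05 s, during which the arm holds its last target. There are 200 camera calls.

### The job

Two square solvent bottles have slumped over, one against the stirrer and one against the degasser. With the fingertips, gently push each one upright so that it stands flat on its base, about where its foot already is. Do not grip, lift or knock over either bottle, do not shove it along the bench, and leave the two jars and the beaker as they are.

Things in the scene. Friction and masses are not known exactly. Their poses are not given: they have to be found in the camera images.
- blue_bottle: square white plastic bottle, blue screw cap, blue label bands; body 56 x 56 mm, 125 mm tall, 150 mm with its cap, 0.25 to 0.49 kg. Origin: centre of its underside; z along its axis to the cap, x and y square to its sides. At the start it leans 30 degrees: one side rests on the top edge of the stirrer, its foot edge below that side stays on the bench, the far foot edge is raised
- blue_bottle_cap (a point): centre of the top of the blue cap (36 mm diameter, 25 mm tall with the neck), 150 mm up the bottle's axis; at the start it overhangs the stirrer. The bottle's centre of mass is about 67 mm up its axis, so it falls flat onto its base by itself once it leans less than about 22 degrees
- orange_bottle: square white plastic bottle, orange screw cap, orange label bands; body 56 x 56 mm, 125 mm tall, 150 mm with its cap, 0.25 to 0.49 kg. Origin: centre of its underside; z along its axis to the cap, x and y square to its sides. At the start it leans 30 degrees: one side rests on the top edge of the degasser, its foot edge below that side stays on the bench, the far foot edge is raised
- orange_bottle_cap (a point): centre of the top of the orange cap (36 mm diameter, 25 mm tall with the neck), 150 mm up the bottle's axis; at the start it overhangs the degasser. The bottle's centre of mass is about 67 mm up its axis, so it falls flat onto its base by itself once it leans less than about 22 degrees
- stirrer: magnetic stirrer, a grey box with a steel top, fixed to the bench: 100 mm (its x) by 140 mm (its y), 60 mm high, a blue knob on its -y end. Origin at the centre of its underside, z up. The blue bottle stands on its -x side and leans towards its +x, onto its top edge
- degasser: degasser, a blue box with brass ports on its -y end, fixed to the bench: 100 mm (its x) by 140 mm (its y), 60 mm high. Origin at the centre of its underside, z up. The orange bottle stands on its +x side and leans towards its -x, onto its top edge
- amber_jar: small amber glass jar with a black cap, 42 mm diameter, 60 mm high, standing loose beside the blue bottle's foot; origin at the centre of its underside. Leave it alone
- green_jar: small green glass jar with a white cap, 42 mm diameter, 60 mm high, standing loose beside the orange bottle's foot; origin at the centre of its underside. Leave it alone
- beaker: white open beaker, 68 mm across the rim, 85 mm high, standing loose beyond the work; origin at the centre of its underside. Leave it alone
Not all that is in view belongs to the job. Leave any brown or purple look-alike of the orange_bottle alone. Leave any turquoise look-alike of the blue_bottle alone.

How it is judged:
By the outcome, as a careful person would: the job done as asked, in the order asked, and still so for the second after the job is handed in, with the robot touching nothing.
It also fails if it takes over 45 s, if anything falls off the work surface, if the arm or the gripper's body presses on something with over 40 N, if the wrist force passes 120 N, or if a joint passes its speed limit or range.

## Working session

There is one attempt and no reset: what is moved stays moved. The work goes in short steps, Python scripts to look and compute and a shell command to move; the robot and the scene stay as the last step left them, time stands still between calls to the robot, and variables do not carry over. Pictures are saved under pics/ and viewed, at most 10 in all, crops included, and the job is handed in when it is done.

```bash
mkdir -p pics; ls; python3 - <<'E'
from plant import telemetry,snapshot,nets
import cv2,numpy as np
o=telemetry.get_obs();print({k:np.round(v,3).tolist() for k,v in o.items()})
for n in ("scene","top"):
    p=snapshot(n);cv2.imwrite(f"pics/{n}0.png",p["frame"][:,:,::-1])
    print(n,p["fx"],p["fy"],p["cx"],p["cy"],p["k1"],p["rvec"],p["tvec"])
    for q in ["blue_bottle","orange_bottle","blue_bottle_cap","orange_bottle_cap","stirrer","degasser","amber_jar","green_jar","beaker"]:
        print(q,[(np.round(d["uv"]).tolist(),round(d["confidence"],2)) for d in nets.landmark_of(p,q)])
E
```

```text
pics
{'clock': 0.0, 'joint_pos': [-51.617, 20.591, 0.636, -0.022, -70.137, -16.506], 'qvel': [-0.043, 0.088, -0.018, 0.061, -0.016, -0.026], 'tau': [0.001, -58.272, 29.305, 6.997, 0.007, -0.0], 'tool_pos': [0.251, -0.626, 0.404], 'orientation': [179.906, -0.006, -158.131], 'force': [-0.643, -0.448, 0.507], 'moment': [0.001, 0.012, 0.021], 'gripper_force': 0.0, 'opening': 0.087}
scene 399.61949505432665 399.61949505432665 318.1764926815402 208.5846623879027 -0.099403334457624 [ 1.05136696  2.5767685  -0.86920349] [ 0.48735158 -0.26480668  1.34733428]
blue_bottle [([420.0, 236.0], 0.71), ([371.0, 183.0], 0.64)]
orange_bottle [([215.0, 244.0], 0.8), ([272.0, 138.0], 0.79), ([275.0, 178.0], 0.65)]
blue_bottle_cap [([421.0, 224.0], 0.72), ([418.0, 194.0], 0.56)]
orange_bottle_cap [([235.0, 198.0], 0.93), ([293.0, 111.0], 0.87), ([299.0, 141.0], 0.85)]
stirrer [([399.0, 262.0], 0.66)]
degasser []
amber_jar [([453.0, 255.0], 0.73)]
green_jar [([267.0, 166.0], 0.47), ([422.0, 234.0], 0.2)]
beaker [([273.0, 270.0], 0.81)]
top 516.8865984437759 516.8865984437759 317.1212576742407 206.30023349810554 -0.07509581731385612 [ 2.16563454 -2.21251156  0.08006963] [-0.03350355  0.63686003  1.23976876]
blue_bottle [([231.0, 288.0], 0.74), ([324.0, 301.0], 0.63)]
orange_bottle [([463.0, 258.0], 0.71), ([381.0, 113.0], 0.57), ([404.0, 220.0], 0.56), ([383.0, 256.0], 0.46)]
blue_bottle_cap [([215.0, 261.0], 0.89), ([266.0, 331.0], 0.56)]
orange_bottle_cap [([489.0, 316.0], 0.88), ([401.0, 248.0], 0.77), ([414.0, 163.0], 0.62)]
stirrer [([227.0, 245.0], 0.77), ([195.0, 291.0], 0.32)]
degasser [([385.0, 255.0], 0.56)]
amber_jar [([196.0, 290.0], 0.53)]
green_jar [([438.0, 233.0], 0.86)]
beaker [([320.0, 143.0], 0.72)]
```

View pics/scene0.png

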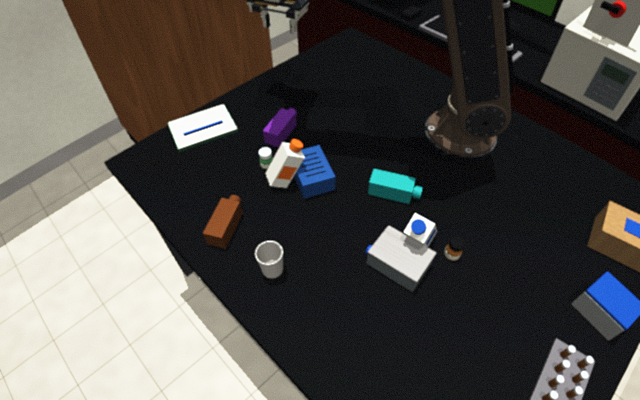

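View pics/top0.png

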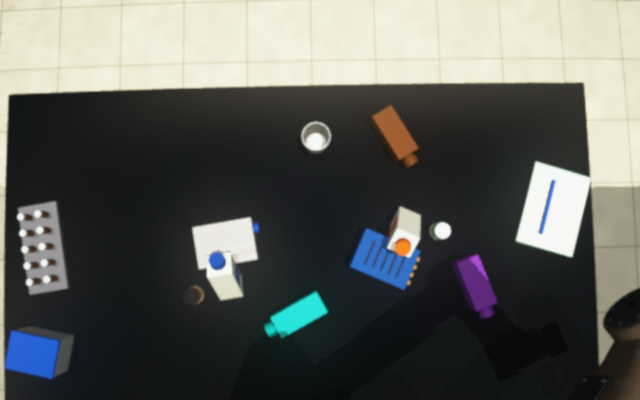

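The scene picture shows candidates for blue_bottle: the white, blue-capped bottle (420,230) and a turquoise look-alike (395,185). For orange_bottle there is the white, orange-capped bottle (286,163), with look-alikes in brown (223,220) and purple (280,127). In the top view the true caps are at (217,261) and (402,247); the stirrer is at (226,240) and the degasser at (387,258). I choose the white bottles.

```bash
cat > h.py <<'E'
import numpy as np,cv2
def K(p): return np.array([[p["fx"],0,p["cx"]],[0,p["fy"],p["cy"]],[0,0,1]]),np.array([p["k1"],0,0,0,0.])
def rays(p,uv):
    k,d=K(p);n=cv2.undistortPoints(np.array(uv,float).reshape(-1,1,2),k,d)[:,0]
    R=cv2.Rodrigues(np.array(p["rvec"]))[0]
    return -R.T@np.array(p["tvec"]).ravel(), np.c_[n,np.ones(len(n))]@R
def atz(p,uv,z):
    o,r=rays(p,uv);return o+r*((z-o[2])/r[:,2])[:,None]
def proj(p,X):
    k,d=K(p);return cv2.projectPoints(np.array(X,float).reshape(-1,1,3),np.array(p["rvec"]),np.array(p["tvec"]),k,d)[0][:,0]
def tri(a,ua,b,ub):
    o1,r1=rays(a,ua);o2,r2=rays(b,ub);r1=r1[0];r2=r2[0]
    s=np.linalg.lstsq(np.c_[r1,-r2],o2-o1,rcond=None)[0]
    A=o1+s[0]*r1;B=o2+s[1]*r2;return (A+B)/2,np.linalg.norm(A-B)
E
python3 - <<'E'
from h import *
from plant import snapshot,nets
s=snapshot("scene");t=snapshot("top")
def capc(p,lo,hi,near):  # centroid of saturated cap blob near pixel
    h=cv2.cvtColor(p["frame"],cv2.COLOR_RGB2HSV);m=cv2.inRange(h,lo,hi)
    n,l,st,c=cv2.connectedComponentsWithStats(m)
    i=min((i for i in range(1,n) if st[i,4]>25),key=lambda i:np.hypot(*(c[i]-near)));return c[i],st[i]
for n,lo,hi,us,ut in [("blue",(105,150,60),(125,255,255),(419,227),(217,261)),("orange",(5,170,120),(20,255,255),(296,146),(402,247))]:
    a,sa=capc(s,lo,hi,us);b,sb=capc(t,lo,hi,ut);print(n,a.round(1),sa,b.round(1),sb,*tri(s,a,t,b))
    for p,u in((s,us),(t,ut)): print("  net",[(np.round(d["uv"],1).tolist(),round(d["confidence"],2)) for d in nets.landmark_of(p,n+"_bottle_cap") if np.hypot(*(d["uv"]-np.array(u)))<25])
for n,u in(("stirrer",(226,240)),("degasser",(387,258))):
    for d in nets.masks_of(t,n)[:2]:
        m=d["region"].astype(np.uint8);print(n,d["uv"],d["confidence"],m.sum())
        c=max(cv2.findContours(m,0,2)[0],key=cv2.contourArea)[:,0]
        w=atz(t,c,0.06);print(cv2.minAreaRect(w[:,:2].astype(np.float32)*1000))
for n in("amber_jar","green_jar","beaker"):
    for p in(s,t):
        d=nets.landmark_of(p,n)[:1];print(n,[(atz(p,x["uv"],0).round(3).tolist(),round(x["confidence"],2)) for x in d])
c=np.vstack([cv2.resize(t["frame"][190:320,150:290],None,fx=4,fy=4)[:300,:560]*0+0])[:0]
A=cv2.resize(t["frame"][200:320,170:270],(400,480),interpolation=2);B=cv2.resize(t["frame"][190:310,340:440],(400,480),interpolation=2)
cv2.imwrite("pics/crop1.png",np.hstack([A,B])[:,:,::-1])
E
```

```text
blue [418.  226.5] [412 220  14  14 153] [216.6 260.4] [210 253  14  16 169] [0.51380815 0.1772158  0.13629273] 0.0020576704744353566
  net [([420.4, 224.0], 0.6)]
  net [([216.6, 259.3], 0.86)]
orange [295.6 144.6] [290 138  13  14 129] [402.4 246.6] [396 239  14  16 182] [ 0.53578161 -0.23385596  0.1388582 ] 0.0029033288683191494
  net [([296.0, 141.1], 0.69)]
  net [([396.9, 247.7], 0.74)]
stirrer [227.1, 240.1] 0.73 2269
((551.5074462890625, 166.85760498046875), (98.99128723144531, 158.9656982421875), 8.265460014343262)
degasser [383.5, 261.0] 0.72 2400
((506.42120361328125, -203.03683471679688), (150.5679168701172, 104.91146087646484), 65.8940658569336)
degasser [192.0, 291.3] 0.58 262
((430.5234680175781, 248.3286895751953), (45.041202545166016, 37.4607048034668), 89.1384506225586)
amber_jar [([[0.425, 0.256, -0.0]], 0.68)]
amber_jar [([[0.435, 0.254, 0.0]], 0.56)]
green_jar [([[0.566, -0.343, 0.0]], 0.57)]
green_jar [([[0.567, -0.342, 0.0]], 0.77)]
beaker [([[0.798, -0.046, -0.0]], 0.57)]
beaker [([[0.8, -0.053, 0.0]], 0.92)]
```

View pics/crop1.png

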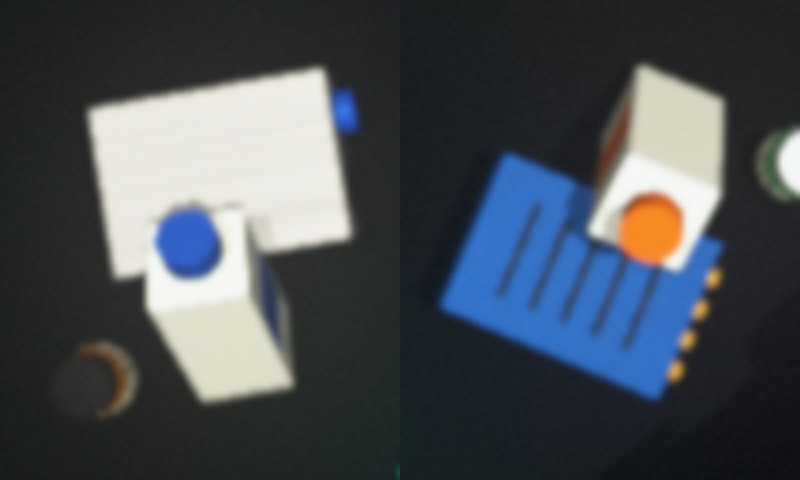

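The crop confirms both choices: white body with a blue cap leaning +x onto the stirrer, and white body with an orange cap leaning -x onto the degasser. The triangulated cap heights (0.136 and 0.139 m) fit the expected 0.144 m for the cap top. Box yaws are about 8.3° and -23°. I'll take the blue bottle first, with fingers shut, approaching from behind its cap over the stirrer.

```bash
python3 -m creep '[[[0,0,0,0.0756,0],[0,0,0,0.0756,0],[-0.095,0.172,0,0,0],[-0.095,0.172,0,0,0],[-0.095,0.172,0,0,0],[-0.095,0.172,0,0,0],[-0.095,0.172,0,0,0],[-0.095,0.172,0,0,0]]]'
python3 -m creep '[[[-0.095,0.172,0,0,0],[-0.095,0.172,0,0,0],[-0.095,0.172,0,0,0],[-0.095,0.172,0,0,0],[-0.095,0.172,0,0,0],[-0.095,0.172,0,0,0],[-0.095,0.172,0,0,0],[-0.095,0.172,0,0,0]]]'
python3 -m creep '[[[-0.095,0.172,0,0,0],[-0.095,0.172,0,0,0],[-0.095,0.172,0,0,0],[-0.095,0.172,0,0,0],[-0.095,0.172,0,0,0],[-0.095,0.172,0,0,0],[-0.095,0.172,0,0,0],[0,0,0,0,0]]]'
```

```text
clock: 2.37
tool_pos: [0.3348, -0.4041, 0.4048]
orientation: [-180.0, 0.0, -171.8]
force: [1.7, 1.1, -0.1]
opening: 0.0396
gripper_force: 0.0
clock: 3.03
tool_pos: [0.4455, -0.1096, 0.4052]
orientation: [180.0, 0.1, -171.7]
force: [1.8, -0.2, 0.0]
opening: 0.0005
gripper_force: 0.0
clock: 3.7
tool_pos: [0.5445, 0.1511, 0.4041]
orientation: [180.0, 0.1, -171.5]
force: [0.4, -0.6, -0.4]
opening: 0.0005
gripper_force: 0.0
```

```bash
python3 -m creep '[[[-0.0725,0.151,0,0,0],[0,0,0,0,0],[0,0,0,0,0],[0,0,0.15,0,0],[0,0,0.15,0,0],[0,0,0.15,0,0],[0,0,0.13,0,0],[0,0,0,0,0]]]'
python3 - <<'E'
from h import *
from plant import snapshot
im=[]
for n,r in(("scene",(150,270,360,480)),("top",(190,310,170,290))):
    p=snapshot(n);a,b,c,d=r;im.append(cv2.resize(p["frame"][a:b,c:d],(400,400),interpolation=2))
cv2.imwrite("pics/b1.png",np.hstack(im)[:,:,::-1])
E
```

```text
clock: 4.37
tool_pos: [0.5505, 0.176, 0.2838]
orientation: [-179.8, -0.4, -171.8]
force: [-0.7, 0.1, -0.0]
opening: 0.0005
gripper_force: 0.0
```

View pics/b1.png

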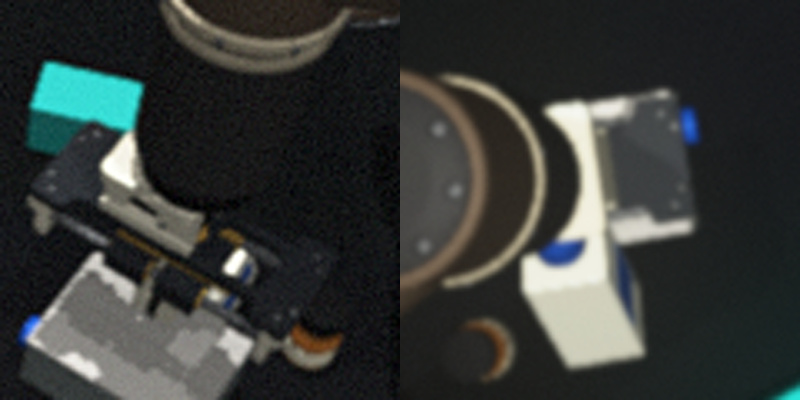

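The fingers are shut just above the stirrer (left crop 155,290), on the stirrer side of the cap with a gap. Nothing else is touched. Next: correct 6 mm sideways, then a slow push.

```bash
python3 -m creep '[[[0,0.03,0,0,0],[0.02,0,0,0,0],[0.02,0,0,0,0],[0.02,0,0,0,0],[0.02,0,0,0,0],[0.015,0,0,0,0],[0.015,0,0,0,0],[0.015,0,0,0,0]]]'
```

```text
clock: 5.13
tool_pos: [0.5264, 0.1801, 0.2888]
orientation: [180.0, 0.0, -171.7]
force: [0.4, 0.5, -0.8]
opening: 0.0005
gripper_force: 0.0
```

```bash
python3 -m creep '[[[0.0125,0,0,0,0],[0.0125,0,0,0,0],[0.0125,0,0,0,0],[0.0125,0,0,0,0],[0,0,0,0,0],[0,0,0,0,0]]]'
python3 - <<'E'
from h import *
from plant import snapshot
im=[]
for n,r in(("scene",(150,270,360,480)),("top",(190,310,170,290))):
    p=snapshot(n);a,b,c,d=r;im.append(cv2.resize(p["frame"][a:b,c:d],(400,400),interpolation=2))
cv2.imwrite("pics/b2.png",np.hstack(im)[:,:,::-1])
E
```

```text
clock: 5.63
tool_pos: [0.5169, 0.1788, 0.2887]
orientation: [-180.0, 0.0, -171.7]
force: [0.4, 0.9, -0.5]
opening: 0.0005
gripper_force: 0.0
```

View pics/b2.png

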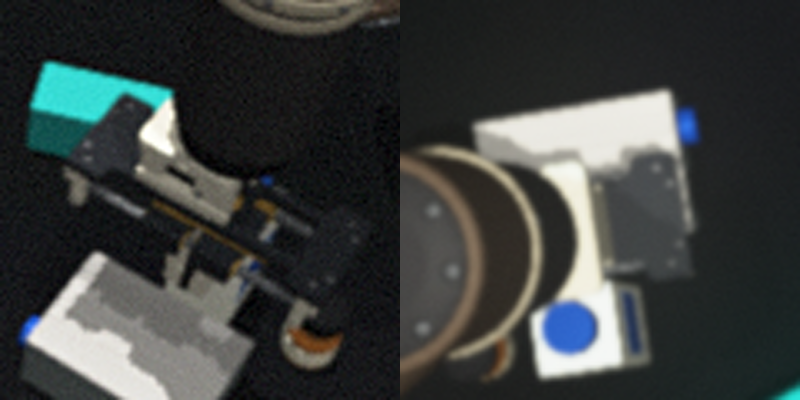

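The blue bottle now stands upright: its cap is seen square from above at crop (570,327) and the body is clear of the stirrer. I'll back off, rise, and cross to the orange one.

```bash
python3 -m creep '[[[-0.075,0,0,0,0],[-0.075,0,0,0,0],[0,0,-0.15,0,0],[0,0,-0.15,0,0],[0,0,-0.15,0,0],[0,0,-0.14,0,0],[0.048,-0.177,0,0,0],[0.048,-0.177,0,0,0]]]'
python3 -m creep '[[[0.048,-0.177,0,0,0],[0.048,-0.177,0,0,0],[0.048,-0.177,0,0,0],[0.048,-0.177,0,0,0],[0.048,-0.177,0,0,0],[0.048,-0.177,0,0,0],[0.048,-0.177,0,0,0],[0.048,-0.177,0,0,0]]]'
python3 -m creep '[[[0.048,-0.177,0,0,0],[0,0,0,0.07,0],[0,0,0,0.07,0],[0,0,0,0.07,0],[0,0,0,0.07,0],[0,0,0,0.07,0],[0,0,0,0,0],[0,0,0,0,0]]]'
python3 - <<'E'
from h import *
from plant import telemetry
o=telemetry.get_obs();y=np.radians(o["orientation"][2]);d=np.array([.9205,-.3907])
D=np.array([.536,-.234])-.041*d-np.array(o["tool_pos"][:2]);print(D@[np.cos(y),np.sin(y)]/.2,D@[np.sin(y),-np.cos(y)]/.2)
E
```

```text
clock: 6.4
tool_pos: [0.5383, 0.1108, 0.4085]
orientation: [179.9, 0.2, -171.6]
force: [-0.5, -1.3, -0.5]
opening: 0.0004
gripper_force: 0.0
clock: 7.07
tool_pos: [0.502, -0.1828, 0.4069]
orientation: [-180.0, 0.0, -171.7]
force: [1.4, 0.9, -0.1]
opening: 0.0001
gripper_force: 0.0
clock: 7.73
tool_pos: [0.4982, -0.2175, 0.4066]
orientation: [-180.0, -0.0, 157.0]
force: [-0.6, -0.7, 0.2]
opening: 0.0004
gripper_force: 0.0
-0.0012117827162337635 -0.001829139765226436
```

```bash
python3 -m creep '[[[0,0,0.15,0,0],[0,0,0.15,0,0],[0,0,0.15,0,0],[0,0,0.14,0,0],[0,0,0,0,0]]]'
python3 - <<'E'
from h import *
from plant import snapshot
p=snapshot("scene");t=snapshot("top");A=cv2.resize(p["frame"][90:210,220:340],(400,400),interpolation=2);B=cv2.resize(t["frame"][190:330,160:300],(400,400),interpolation=2)
cv2.imwrite("pics/o1.png",np.hstack([A,B])[:,:,::-1])
E
```

```text
clock: 8.15
tool_pos: [0.4961, -0.2171, 0.2835]
orientation: [-179.9, -0.5, 156.9]
force: [-0.9, 0.6, -0.7]
opening: 0.0004
gripper_force: 0.0
```

View pics/o1.png

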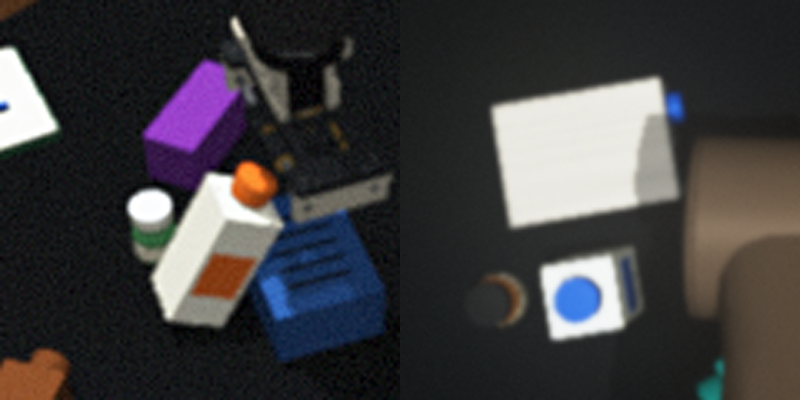

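The blue bottle stands square at crop (580,300), with the amber jar untouched. The gripper is behind the orange cap (255,183), over the degasser. Now the slow push.

```bash
python3 -m creep '[[[-0.02,0,0,0,0],[-0.02,0,0,0,0],[-0.02,0,0,0,0],[-0.02,0,0,0,0],[-0.015,0,0,0,0],[-0.015,0,0,0,0],[-0.0125,0,0,0,0],[-0.0125,0,0,0,0]]]'
python3 -m creep '[[[-0.0125,0,0,0,0],[-0.0125,0,0,0,0],[-0.0125,0,0,0,0],[-0.0125,0,0,0,0],[0,0,0,0,0],[0,0,0,0,0]]]'
python3 - <<'E'
from h import *
from plant import snapshot
p=snapshot("scene");A=cv2.resize(p["frame"][90:210,220:340],(400,400),interpolation=2)
t=snapshot("top");B=cv2.resize(t["frame"][160:280,350:470],(400,400),interpolation=2)
cv2.imwrite("pics/o2.png",np.hstack([A,B])[:,:,::-1])
E
```

```text
clock: 8.92
tool_pos: [0.5232, -0.2282, 0.2887]
orientation: [-180.0, -0.0, 156.8]
force: [-0.7, 0.3, -0.3]
opening: 0.0001
gripper_force: 0.0
clock: 9.42
tool_pos: [0.5322, -0.2321, 0.2885]
orientation: [-180.0, -0.0, 156.8]
force: [-0.9, -0.5, 0.7]
opening: 0.0004
gripper_force: 0.0
```

View pics/o2.png

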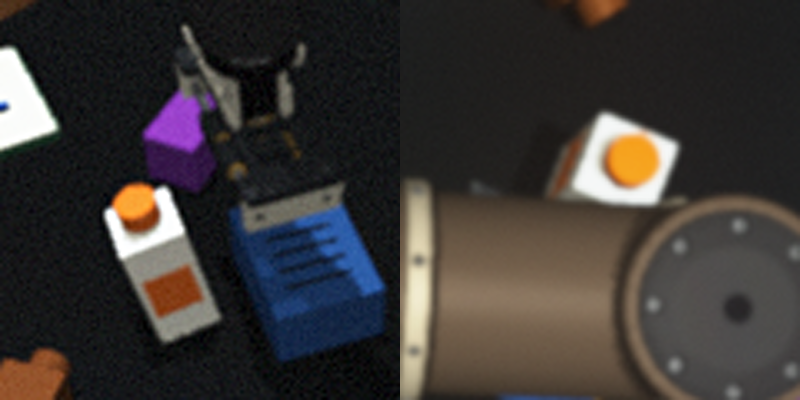

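The orange bottle has left the degasser: its cap is at left crop (135,205), with the jar hidden behind it. I'll back off and verify upright pose and jar.

```bash
python3 -m creep '[[[0.075,0,0,0,0],[0.075,0,0,0,0],[0,0,-0.15,0,0],[0,0,-0.15,0,0],[0,0,-0.15,0,0],[0,0,-0.14,0,0],[0.1,0.17,0,0,0],[0.1,0.17,0,0,0]]]'
python3 -m creep '[[[0.1,0.17,0,0,0],[0.1,0.17,0,0,0],[0.1,0.17,0,0,0],[0.1,0.17,0,0,0],[0.05,0.1,0,0,0],[0,0,0,0,0],[0,0,0,0,0],[0,0,0,0,0]]]'
python3 - <<'E'
from h import *
from plant import snapshot,nets
s=snapshot("scene");t=snapshot("top")
def capc(p,lo,hi,near):
    h=cv2.cvtColor(p["frame"],cv2.COLOR_RGB2HSV);n,l,st,c=cv2.connectedComponentsWithStats(cv2.inRange(h,lo,hi))
    i=min((i for i in range(1,n) if st[i,4]>25),key=lambda i:np.hypot(*(c[i]-near)));return c[i]
for n,lo,hi,us,ut,f,dr in [("blue",(105,150,60),(125,255,255),(430,210),(222,295),(.514,.177),8.3),("orange",(5,170,120),(20,255,255),(260,150),(419,208),(.536,-.234),157)]:
    a=capc(s,lo,hi,us);b=capc(t,lo,hi,ut);X,e=tri(s,a,t,b)
    r=np.radians(dr);u=np.array([np.cos(r),np.sin(r)]);foot=np.array(f)-.0508*u-.028*u  # expected upright axis
    print(n,a.round(),b.round(),X.round(4),round(e,4),"top at z=.15:",atz(t,[b],.145)[0].round(4),"expected",foot.round(4))
for n in("amber_jar","green_jar","beaker"):
    for p in(s,t): print(n,[(atz(p,x["uv"],0)[0].round(3).tolist(),round(x["confidence"],2)) for x in nets.landmark_of(p,n)[:2]])
A=cv2.resize(s["frame"][90:240,200:350],(400,400),interpolation=2);B=cv2.resize(t["frame"][130:280,350:500],(400,400),interpolation=2)
cv2.imwrite("pics/o3.png",np.hstack([A,B])[:,:,::-1])
E
```

```text
clock: 10.18
tool_pos: [0.4946, -0.1424, 0.4084]
orientation: [179.9, 0.2, 156.5]
force: [0.7, 1.4, -0.6]
opening: 0.0008
gripper_force: 0.0
clock: 10.85
tool_pos: [0.4733, 0.0368, 0.4067]
orientation: [-180.0, 0.0, 156.8]
force: [0.3, -0.3, 0.7]
opening: 0.0006
gripper_force: 0.0
blue [433. 205.] [256. 227.] [0.5516 0.1377 0.2416] 0.1341 top at z=.15: [0.5848 0.0885 0.145 ] expected [0.436  0.1656]
orange [270. 150.] [416. 215.] [ 0.6046 -0.2647  0.1453] 0.0019 top at z=.15: [ 0.604  -0.2641  0.145 ] expected [ 0.6085 -0.2648]
amber_jar [([0.423, 0.257, -0.0], 0.78)]
amber_jar [([0.436, 0.251, 0.0], 0.63), ([0.568, -0.34, 0.0], 0.42)]
green_jar []
green_jar [([0.563, -0.346, 0.0], 0.8)]
beaker [([0.798, -0.041, -0.0], 0.86)]
beaker [([0.797, -0.052, 0.0], 0.9)]
```

View pics/o3.png

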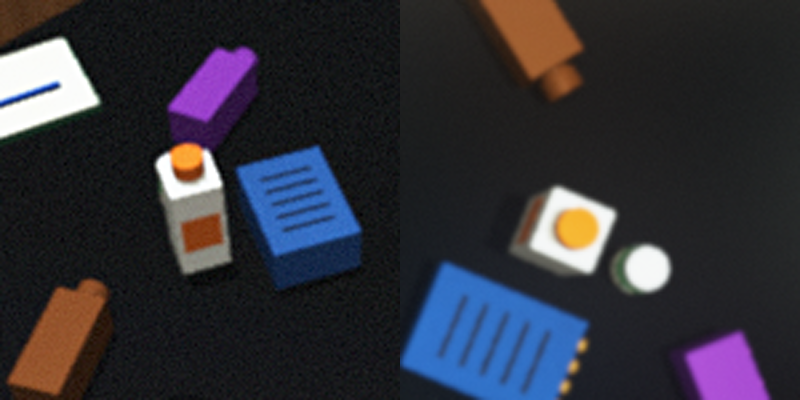

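The orange bottle is upright: cap at z 0.145, within 5 mm of the expected foot position, and the green jar is unmoved. The arm hides the blue cap from the top camera, so I'll check it with the scene ray and the earlier top pixel (222,295), then hand in.

```bash
python3 - <<'E'
from h import *
from plant import snapshot,workorder
s=snapshot("scene");t=snapshot("top")
print(tri(s,[(433,205)],t,[(222,295)]),"expected [0.436 0.166 0.145]",proj(s,[[.436,.166,.145],[.436,.166,0]]))
X,e=tri(s,[(433,205)],t,[(222,295)])
if e<.008 and abs(X[2]-.146)<.012: print(workorder.close_job())
E
```

```text
(array([0.4380745 , 0.16537406, 0.14036716]), np.float64(0.002431519936872294)) expected [0.436 0.166 0.145] [[434.6013862  203.54036237]
 [423.15775811 235.62535245]]
the job is handed in; nothing more can be done
None
```

Both bottles were pushed upright and stand flat within about 5 mm of where their feet were; the jars and beaker have not moved, and the job was handed in at about 11 s on the robot's clock.

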